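# Level the enamelling stand

## Task

The little stand on the enameller's bench wobbles because its foot with the orange knob hangs clear of the terracotta tile below it. Screw that foot down by turning the orange knob clockwise (seen from above) until its rubber pad just touches the tile, without screwing it hard down, and let go. Leave the blue knob as it is set.

Things in the scene. Friction and masses are not known exactly. Their poses are not given: they have to be found in the camera images.
- orange_screw (a joint): turn of the orange knob, rad, growing clockwise from above; lowers the foot 6 mm per rad, the knob keeps its height. Starts at -1.2 to -0.85 (pad 5 to 7 mm up); 0: pad first meets the tile; 0.15: good light touch, bar parallel to the stand's long edge, like the blue one's; above 0.42: hard down; stop at 0.6. Light friction (0.12 N m), stays where left; one grasp is enough.
- orange_grip (a point): middle of the orange knob's upright bar, on its vertical turning axis, 89 mm above the table. Bar 50 mm long (point x), 14 thick (y: squeeze along it), 32 high (top 12 mm above this point), on a 48 mm disc. Turns with the knob. It is at either far corner of a grey-topped stand (220 x 290 mm, 55 high, blue dish on it); jar, cup and vase stand over 100 mm away.
- orange_pad_face (a point): centre of the underside of the springy (1.5 N/mm) black rubber pad, 36 mm wide, 12 thick, straight below the orange knob. The loose terracotta tile under it is 70 mm square, 8 mm thick: the pad touches it when this point is 8 mm above the table.
- blue_screw (a joint): turn of the identical blue knob at the stand's other far corner, 236 mm from the orange one; rad, same meaning. Its foot is already set (0.1 to 0.2) and must stay so.

How it is judged (in metres and radians):
At the end, for the whole second after the job is handed in: The orange knob's pad rests on the tile (its underside within 1 mm of the tile's top), the orange knob is at no more than 0.42 rad (not hard down) and still, and the blue knob is where it was set (-0.1 to 0.4 rad) (height (world z) of orange_pad_face below 0.009 m and value of joint orange_screw below 0.42 rad and velocity of joint orange_screw between -0.05 and 0.05 rad/s and value of joint blue_screw between -0.1 and 0.4 rad); the robot touches nothing.
It fails at once if the orange foot is screwed hard down (beyond 0.5 rad) (value of joint orange_screw above 0.5 rad).
It fails at once if the blue knob is turned out of its setting (below -0.1 or above 0.4 rad) (value of joint blue_screw below -0.1 rad or value of joint blue_screw above 0.4 rad).
It also fails if it takes over 32 s, if anything falls off the work surface, if the arm or the gripper's body presses on something with over 40 N, if the wrist force passes 120 N, or if a joint passes its speed limit or range.

## Robot

A 6-joint arm with a two-finger parallel gripper is mounted at the origin on the work surface. World frame = base frame: x ahead of the robot, y to its left, z up, the work surface at z = 0. Lengths are in m, angles in degrees, forces in N, time in s.
With the tool pointing down it reaches from about 0.275 to 0.725 m from the base axis. Payload 15.9 kg.
Tool frame: the origin (TCP) lies on the centre line of the jaws, within the pads' length; the fingertips stand 8 mm ahead of it and the grasp point (between the pads) lies 11 mm behind it; z points along the fingers, x is the direction in which the jaws open and shut, and the axes are right-handed (so a half turn about z gives the same grasp; the last joint's range is limited). The gripper opens to 85 mm and grips with 20 to 120 N. Pads are 22 mm wide; open, the fingers measure 114 mm over their backs; the gripper's body (76 mm by 85 mm) begins 54 mm behind the grasp point. The pads swing forward as they close: fully open they stand 13 mm farther back than shut.
Start: joints at [-70.76, 12.198, -1.971, 75.831, 0, 90], TCP at [0.165, -0.472, 0.239] pointing down, gripper open.
Joint ranges: [-170.91, 170.91], [-42.67, 98.43], [-65.05, 77.54], [-120.47, 116.71], [-90, 82.35], [-180, 180]. Speed limits (degrees/s): [108.29, 108.29, 136.94, 147.25, 180, 180].

## Interface

Orientations are given as a 3x3 rotation matrix whose columns are the frame's x, y, z axes.
In Python, from rig import r gives the robot as it stands. The module is installed in compiled form; this text tells all that it offers.
- The arm moves only by the shell command python3 -m pendant 'ROWS' [FORCE]. ROWS is a JSON object of lists of equal length, an entry for each row: "claw": the finger opening in m, from 0 to 0.0854; "dp": the shift along the tool's x, y, z in m, a list of three; "dr": the turn, a rotation vector about the tool's x, y, z in rad, a list of three. In form: {"claw": [claw, ...], "dp": [[dx, dy, dz], ...], "dr": [[ax, ay, az], ...]}. A call has 1 to 5 rows; each row is the pose to reach, as a shift and turn from the pose commanded when the call began, along the tool's axes at that moment; what a row does not reach only later rows make up. A row lasts 1/12 s, in which the tool goes at most 41.7 mm and 7.16 degrees, less where a joint would pass 70% of its speed; a pose out of reach is approached as far as the arm can. A call with a gripper value outside its range is refused whole. The fingers move at their own pace and stop on an object; FORCE is the grip in N (left out, the last holds). Time passes only in rows, so rows that repeat a pose let the fingers close. It gives the time, the measured TCP pose, the force and the opening at its end, in the units of the state.
- r.observe(): the state, without advancing time (a new reading comes with each control period).
- r.get_image(name): name is "side" or "top"; returns (picture, depth): 420x560x3 uint8, red, green, blue; 420x560 float32, m along the optical axis (not along the pixel's ray), 0 where there is no reading.
- r.camera_model(name): a dict with "intrinsics" (3x3 intrinsics, pixels), "dist_coeffs" ([k1, k2, p1, p2, k3] as OpenCV has them; the pictures are not rectified), "xyz" and "attitude" of the camera in the world. Camera axes: x right, y down, z forward; pixel columns grow to the right and rows downward; lengths in m; the calibration is good to about 2 mm. A picture is of the moment at which its call begins. camera_model takes no time and is no camera call.
- r.close_job(): hands the job in, once; it reports no verdict.
Trained networks look in the newest picture that a camera, given by its name, has taken for a name from the list of things; names that differ only in an ending like _2 or _b are one class to them, and where a whole thing is asked for, a point or a joint stands for the part that bears it (a point fixed in the world has none). Each returns a list of dicts, best first, with "conf" (0 to 1); they miss things now and then, are a little off and sometimes report something else, mostly with a low value. They report only what shows in the picture. A call takes as long as a camera call.
- r.outline_of(camera, target): "region" (420x560 bool, what is visible of it) and "box" ([centre column, centre row, width, height] in pixels, round what is visible of it).
The state is a dict: "time_s": time; "q": joint angles; "dq": joint speeds; "tau": joint torques, N m; "tool_pos": TCP position; "tool_rot": TCP orientation; "wrist_force": force on the tool from outside, world axes, zero at the start; "ft_torque": the same for the moment, N m; "gripper_width": opening from 0.0 (shut) to 1.0 (fully open).
Only numpy, scipy, OpenCV 4.12 (cv2) and the standard library are available. Lean on these libraries where they do the work, as an engineer would, in place of code of your own. Each camera call takes 0.05 s, during which the arm holds its last target. There are 200 camera calls.

## Working session

There is one attempt and no reset: what is moved stays moved. The work goes in short steps, Python scripts to look and compute and a shell command to move; the robot and the scene stay as the last step left them, time stands still between calls to the robot, and variables do not carry over. Pictures are saved under pics/ and viewed, about 8 in all and at most 12, crops included, and the job is handed in when it is done.

```bash
mkdir -p pics; cat > h.py <<'E'
import numpy as np, cv2
from rig import r
def cam(n):
    m=r.camera_model(n); K=np.array(m["intrinsics"]);D=np.array(m["dist_coeffs"]);A=np.array(m["attitude"]);X=np.array(m["xyz"])
    return K,D,A,X
def world(n,uv,depth):
    K,D,A,X=cam(n); p=cv2.undistortPoints(np.float64(uv).reshape(-1,1,2),K,D)[:,0]
    d=np.asarray(depth).reshape(-1,1)
    return (np.c_[p,np.ones(len(p))]*d)@A.T+X
def atz(n,uv,z):
    K,D,A,X=cam(n); p=cv2.undistortPoints(np.float64(uv).reshape(-1,1,2),K,D)[:,0]
    v=np.c_[p,np.ones(len(p))]@A.T
    return X+v*((z-X[2])/v[:,2])[:,None]
E
python3 - <<'E'
from h import *
np.set_printoptions(precision=4,suppress=True)
ims=[]
for n in("side","top"):
    im,d=r.get_image(n); cv2.imwrite(f"pics/{n}0.png",im[:,:,::-1]); np.save(n+"d",d); np.save(n+"i",im)
    print(n,cam(n)[3],cam(n)[2].tolist())
    for t in("orange_grip","blue_screw","orange_pad_face"):
        for o in r.outline_of(n,t)[:2]:
            g=o["region"]; v,u=np.nonzero(g&(d>0)); 
            if len(u)<5: continue
            w=world(n,np.c_[u,v],d[v,u])
            print(n,t,round(o["conf"],2),np.round(o["box"]),np.median(w,0),w.min(0),w.max(0))
            top=w[(w[:,2]>.095)&(w[:,2]<.107)]
            if len(top)>10:
                (c,s,a)=cv2.minAreaRect(np.float32(top[:,:2])*1000); print("  top",len(top),c,s,a,top[:,2].mean())
E
```

```text
side [ 0.3252 -0.4591  0.5243] [[0.8351359583515717, -0.35007286078570904, 0.4242604426640687], [-0.5497538369082594, -0.5062067228663837, 0.6644738313353831], [-0.01785076672999879, -0.7881647961347843, -0.6152053350394202]]
side orange_grip 0.65 [365. 307.  42.  38.] [ 0.6196 -0.1966  0.0824] [ 0.5999 -0.2147 -0.0014] [ 0.7257 -0.1107  0.103 ]
  top 428 (624.6245727539062, -190.7783203125) (14.788037300109863, 49.97443771362305) 65.14275360107422 0.09993233260678988
side blue_screw 0.97 [252. 213.  31.  35.] [0.5933 0.0358 0.0826] [0.5747 0.0176 0.0002] [0.6397 0.1648 0.1027]
  top 218 (598.2511596679688, 42.98503875732422) (14.518725395202637, 48.22813415527344) 5.545328140258789 0.09998089955153
top [0.4578 0.0267 0.8649] [[-0.0185928293371771, -0.9860118411912184, 0.16563500755559576], [-0.9996691692804198, 0.015388270601483532, -0.020609539492459677], [0.017772413663719018, -0.16596340005735963, -0.98597174967337]]
top orange_grip 0.89 [375. 186.  27.  27.] [ 0.6243 -0.1833  0.073 ] [ 0.6005 -0.2344 -0.0036] [ 0.6732 -0.1629  0.1044]
  top 202 (623.9036865234375, -187.28271484375) (14.628398895263672, 48.19001007080078) 63.11975860595703 0.10032577106758439
top blue_screw 0.7 [251. 205.  29.  24.] [0.594  0.0459 0.0744] [0.5753 0.0216 0.0069] [0.6223 0.0754 0.1046]
  top 214 (599.0095825195312, 46.19263458251953) (14.25711441040039, 48.96559143066406) 5.255535125732422 0.10061425997621279
top blue_screw 0.59 [372. 185.  28.  28.] [ 0.6239 -0.1829  0.0734] [ 0.6005 -0.2282 -0.0036] [ 0.6713 -0.1634  0.1044]
  top 202 (623.9036865234375, -187.28271484375) (14.628398895263672, 48.19001007080078) 63.11975860595703 0.10032577106758439
```

View pics/side0.png

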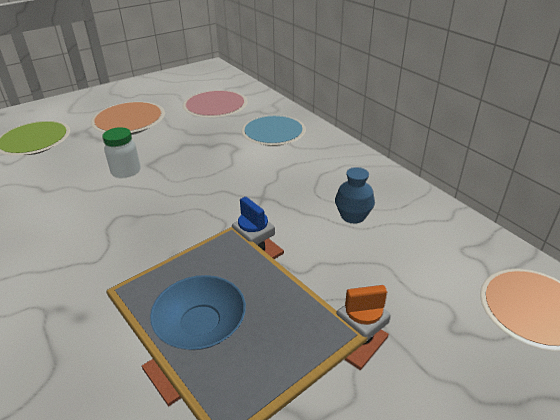

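View pics/top0.png

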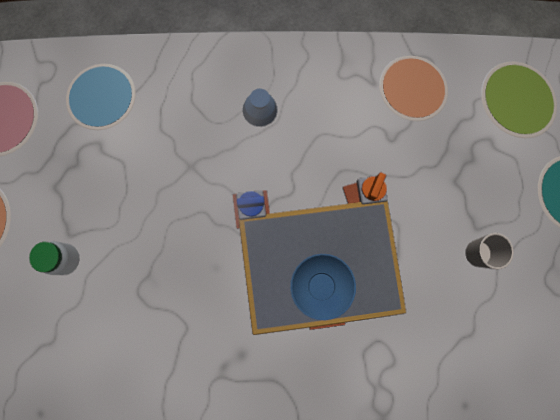

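```bash
python3 - <<'E'
from h import *
np.set_printoptions(precision=4,suppress=True)
s=r.observe(); print(s["time_s"],s["tool_pos"],np.array(s["tool_rot"]),s["q"],s["gripper_width"])
for n in("side","top"):
    d=np.load(n+"d.npy"); v,u=np.nonzero(d>0); w=world(n,np.c_[u,v],d[v,u])
    near=(np.hypot(w[:,0]-.624,w[:,1]+.189)<.1)
    far=near&(np.hypot(w[:,0]-.624,w[:,1]+.189)>.03)
    print(n,"max z around knob",w[far,2].max(), "table",np.median(w[np.abs(w[:,2])<.008,2]))
    # stand top
    st=(np.abs(w[:,2]-.055)<.004)&(np.abs(w[:,0]-.55)<.25)&(np.abs(w[:,1]+.07)<.25)
    m=np.zeros(d.shape,np.uint8); m[v[st],u[st]]=1
    k,l,stt,c=cv2.connectedComponentsWithStats(m); i=1+stt[1:,4].argmax(); vv,uu=np.nonzero(l==i)
    print(cv2.minAreaRect(np.float32(world(n,np.c_[uu,vv],d[vv,uu])[:,:2]*1000)))
E
```

```text
0.4 [ 0.1647 -0.472   0.2392] [[ 0.3295 -0.9442 -0.0001]
 [-0.9442 -0.3295  0.0002]
 [-0.0002 -0.     -1.    ]] [-70.7607  12.2038  -1.9772  75.8311   0.0003  90.0014] 0.9973685362209151
side max z around knob 0.060724640470834035 table 0.00011945434409088573
((504.7677307128906, -85.19401550292969), (264.6517639160156, 292.0348205566406), 6.41123104095459)
top max z around knob 0.06324050170141227 table 4.787101842079755e-05
((502.62664794921875, -83.06948852539062), (260.53936767578125, 289.68194580078125), 6.135477542877197)
```

```bash
python3 -m pendant '{"claw":[0.0854,0.0854,0.0854,0.0854,0.0854],"dp":[[-0.0077,-0.0351,0],[-0.0154,-0.0703,0],[-0.0232,-0.1054,0],[-0.0309,-0.1406,0],[-0.0386,-0.1757,0]],"dr":[[0,0,0],[0,0,0],[0,0,0],[0,0,0],[0,0,0]]}'
python3 -m pendant '{"claw":[0.0854,0.0854,0.0854,0.0854,0.0854],"dp":[[-0.0077,-0.0351,0],[-0.0154,-0.0703,0],[-0.0232,-0.1054,0],[-0.0309,-0.1406,0],[-0.0386,-0.1757,0]],"dr":[[0,0,0],[0,0,0],[0,0,0],[0,0,0],[0,0,0]]}'
python3 -m pendant '{"claw":[0.0854,0.0854,0.0854,0.0854,0.0854],"dp":[[-0.0077,-0.0351,0],[-0.0154,-0.0703,0],[-0.0232,-0.1054,0],[-0.0309,-0.1406,0],[-0.0386,-0.1757,0]],"dr":[[0,0,0],[0,0,0],[0,0,0],[0,0,0],[0,0,0]]}'
python3 -m pendant '{"claw":[0.0854,0.0854,0.0854,0.0854,0.0854],"dp":[[0,0,0],[0,0,0],[0,0,0],[0,0,0],[0,0,0]],"dr":[[0,0,-0.12],[0,0,-0.24],[0,0,-0.36],[0,0,-0.48],[0,0,-0.6]]}'
```

```text
time_s: 0.82
tool_pos: [0.3191, -0.3766, 0.2394]
tool_rot: [[0.329, -0.944, 0.0], [-0.944, -0.329, -0.0], [0.0, -0.0, -1.0]]
wrist_force: [0.1, -0.5, 0.2]
gripper_width: 0.997
time_s: 1.23
tool_pos: [0.4725, -0.282, 0.2394]
tool_rot: [[0.33, -0.944, 0.0], [-0.944, -0.33, -0.0], [0.0, -0.0, -1.0]]
wrist_force: [-0.3, -1.1, 0.6]
gripper_width: 1.0
time_s: 1.65
tool_pos: [0.6256, -0.1877, 0.2392]
tool_rot: [[0.33, -0.944, 0.0], [-0.944, -0.33, -0.0], [0.0, -0.0, -1.0]]
wrist_force: [0.4, -0.8, -0.4]
gripper_width: 0.997
time_s: 2.07
tool_pos: [0.6243, -0.1889, 0.2391]
tool_rot: [[0.809, -0.588, -0.0], [-0.588, -0.809, 0.0], [-0.0, 0.0, -1.0]]
wrist_force: [-0.3, -0.2, 0.2]
gripper_width: 1.002
```

```bash
for i in 1 2; do python3 -m pendant '{"claw":[0.0854,0.0854,0.0854,0.0854,0.0854],"dp":[[0,0,0],[0,0,0],[0,0,0],[0,0,0],[0,0,0]],"dr":[[0,0,-0.12],[0,0,-0.24],[0,0,-0.36],[0,0,-0.48],[0,0,-0.6]]}' >/dev/null; done
python3 -m pendant '{"claw":[0.06,0.06,0.06,0.06,0.06],"dp":[[0,0,0.02],[0,0,0.04],[0,0,0.06],[0,0,0.08],[0,0,0.1]],"dr":[[0,0,-0.12],[0,0,-0.24],[0,0,-0.36],[0,0,-0.48],[0,0,-0.547]]}'
python3 - <<'E'
from h import *
print(r.observe()["q"])
a=[]
for n in("side","top"):
    im,d=r.get_image(n); a.append(im[150:350,270:470] if n=="side" else im[90:290,270:470])
cv2.imwrite("pics/a1.png",cv2.resize(np.hstack(a)[:,:,::-1],None,fx=2,fy=2))
E
```

```text
time_s: 3.32
tool_pos: [0.6241, -0.189, 0.1383]
tool_rot: [[0.437, 0.9, -0.0], [0.9, -0.437, 0.0], [-0.0, -0.0, -1.0]]
wrist_force: [0.1, 0.1, -0.8]
gripper_width: 0.704
[-1.68476608e+01  3.22791941e+01  1.27625696e+01  7.04878200e+01
 -3.22766757e-04  9.04652774e+00]
```

View pics/a1.png

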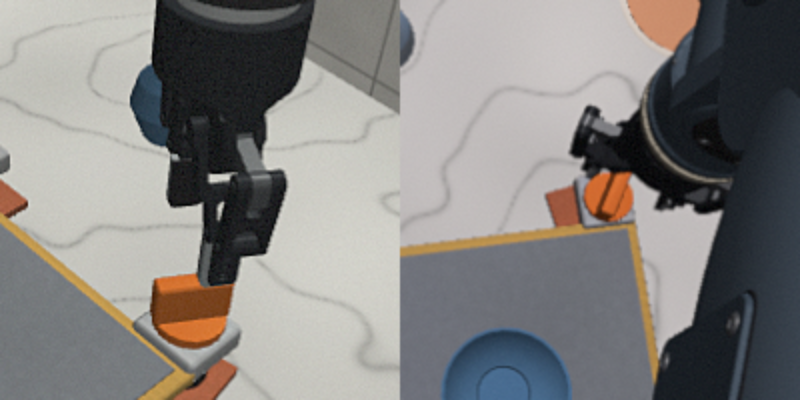

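```bash
python3 - <<'E'
from h import *
s=r.observe();R=np.array(s["tool_rot"]);t=np.array(s["tool_pos"])
for n,o in(("side",(270,150)),("top",(270,90))):
    K,D,A,X=cam(n)
    P=[t+R@np.array(p) for p in([-.03,0,.008],[.03,0,.008],[-.03,.011,.008],[-.03,-.011,.008],[0,0,0])]+[[.6243,-.189,.101]]
    uv=cv2.projectPoints((np.array(P)-X)@A,np.zeros(3),np.zeros(3),K,D)[0][:,0]
    print(n,np.round(uv),np.round((uv-o)*2+np.array([0 if n=="side" else 400,0])))
E
```

```text
side [[374. 293.]
 [360. 257.]
 [383. 292.]
 [364. 294.]
 [367. 269.]
 [366. 289.]] [[207. 285.]
 [180. 214.]
 [226. 283.]
 [188. 287.]
 [194. 239.]
 [191. 279.]]
top [[398. 189.]
 [367. 175.]
 [401. 184.]
 [396. 195.]
 [384. 181.]
 [379. 185.]] [[657. 199.]
 [595. 170.]
 [661. 188.]
 [652. 210.]
 [628. 182.]
 [618. 189.]]
```

```bash
python3 - <<'E'
from h import *
np.set_printoptions(precision=4,suppress=True)
s=r.observe();R=np.array(s["tool_rot"]);t=np.array(s["tool_pos"])
im,d=r.get_image("side")
v,u=np.nonzero(d>0); w=world("side",np.c_[u,v],d[v,u])
for lo in(.125,.135,.145,.155,.165,.175):
    k=(w[:,2]>lo)&(w[:,2]<lo+.01)&(np.linalg.norm(w[:,:2]-t[:2],axis=1)<.08)
    q=(w[k]-t)@R
    n=q[:,0]<0
    print(lo,k.sum(),"near finger y",np.percentile(q[n,1],[2,50,98]),"x",np.percentile(q[n,0],[2,50,98]))
c=im[230:310,330:410]; cv2.imwrite("pics/a2.png",cv2.resize(c[:,:,::-1],None,fx=7,fy=7,interpolation=cv2.INTER_CUBIC))
for o in r.outline_of("side","orange_grip")[:1]:
    v,u=np.nonzero(o["region"]&(d>0)); w=world("side",np.c_[u,v],d[v,u]); w=w[(w[:,2]>.08)&(w[:,2]<.107)]
    q=(w-t)@R; print(o["conf"],np.percentile(q[:,1],[2,50,98]),np.percentile(q[:,0],[2,50,98]))
E
```

```text
0.125 19 near finger y [-0.0058  0.      0.0018] x [-0.0385 -0.0373 -0.0363]
0.135 157 near finger y [-0.0101 -0.006   0.012 ] x [-0.0444 -0.0379 -0.0315]
0.145 213 near finger y [-0.0102 -0.0032  0.0092] x [-0.0454 -0.0432 -0.0318]
0.155 187 near finger y [-0.0102 -0.0053  0.0076] x [-0.045  -0.0432 -0.0313]
0.165 104 near finger y [-0.0111 -0.0093 -0.006 ] x [-0.0436 -0.0369 -0.0313]
0.175 190 near finger y [-0.0127 -0.0098  0.0116] x [-0.0629 -0.0446 -0.0315]
0.68 [-0.0216 -0.0041  0.0261] [-0.0084 -0.0068  0.004 ]
```

View pics/a2.png

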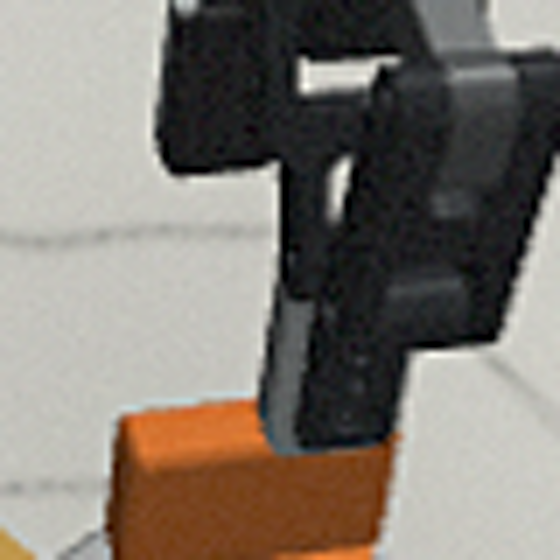

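```bash
python3 -m pendant '{"claw":[0.06,0.06,0.06,0.06,0.06],"dp":[[0,0,0.012],[0,0,0.024],[0,0,0.036],[0,0,0.046],[0,0,0.054]],"dr":[[0,0,0],[0,0,0],[0,0,0],[0,0,0],[0,0,0]]}'
python3 -m pendant '{"claw":[0.05,0.04,0.03,0.02,0.01],"dp":[[0,0,0],[0,0,0],[0,0,0],[0,0,0],[0,0,0]],"dr":[[0,0,0],[0,0,0],[0,0,0],[0,0,0],[0,0,0]]}' 30
python3 -m pendant '{"claw":[0.0,0.0,0.0,0.0,0.0],"dp":[[0,0,0],[0,0,0],[0,0,0],[0,0,0],[0,0,0]],"dr":[[0,0,0],[0,0,0],[0,0,0],[0,0,0],[0,0,0]]}' 30
python3 - <<'E'
from h import *
s=r.observe();print(s["wrist_force"],s["ft_torque"],s["gripper_width"]*85.4)
im,d=r.get_image("side"); cv2.imwrite("pics/a3.png",cv2.resize(im[200:350,300:440,::-1],None,fx=4,fy=4))
E
```

```text
time_s: 3.93
tool_pos: [0.6248, -0.1892, 0.0857]
tool_rot: [[0.444, 0.896, 0.001], [0.896, -0.444, -0.0], [0.0, 0.001, -1.0]]
wrist_force: [0.1, -0.1, 0.4]
gripper_width: 0.703
time_s: 4.35
tool_pos: [0.6247, -0.1892, 0.0862]
tool_rot: [[0.443, 0.897, 0.001], [0.897, -0.443, -0.0], [0.0, 0.001, -1.0]]
wrist_force: [-1.6, 0.4, 4.4]
gripper_width: 0.155
time_s: 4.77
tool_pos: [0.6247, -0.1892, 0.0861]
tool_rot: [[0.443, 0.897, 0.001], [0.897, -0.443, -0.0], [0.0, 0.001, -1.0]]
wrist_force: [-0.7, -0.1, 7.1]
gripper_width: 0.16
[-0.73038196 -0.06988599  7.10907415] [ 0.14661529  0.14953452 -0.10771265] 13.639773318931606
```

View pics/a3.png

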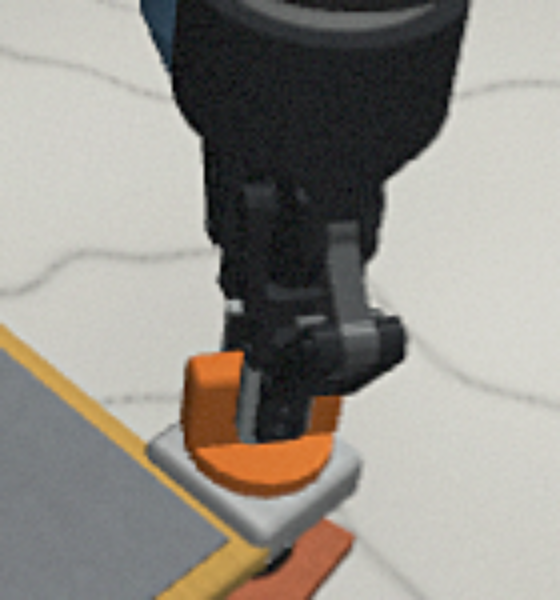

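```bash
python3 -m pendant '{"claw":[0.0,0.0,0.0,0.0,0.0],"dp":[[0,0,0],[0,0,0],[0,0,0],[0,0,0],[0,0,0]],"dr":[[0,0,0.08],[0,0,0.16],[0,0,0.24],[0,0,0.32],[0,0,0.4]]}'
python3 -c "
from h import *
s=r.observe();print(s['wrist_force'],s['ft_torque'])"
```

```text
time_s: 5.23
tool_pos: [0.6247, -0.1891, 0.0861]
tool_rot: [[0.76, 0.65, 0.001], [0.65, -0.76, -0.0], [0.001, 0.001, -1.0]]
wrist_force: [-1.0, 0.3, 6.2]
gripper_width: 0.161
[-1.03971948  0.33532706  6.15670957] [0.07605725 0.20665588 0.15967093]
```

```bash
python3 -m pendant '{"claw":[0.0,0.0,0.0,0.0,0.0],"dp":[[0,0,0],[0,0,0],[0,0,0],[0,0,0],[0,0,0]],"dr":[[0,0,0.08],[0,0,0.16],[0,0,0.24],[0,0,0.32],[0,0,0.4]]}'
python3 -m pendant '{"claw":[0.0,0.0,0.0,0.0,0.0],"dp":[[0,0,0],[0,0,0],[0,0,0],[0,0,0],[0,0,0]],"dr":[[0,0,0.06],[0,0,0.12],[0,0,0.18],[0,0,0.19],[0,0,0.19]]}'
python3 - <<'E'
from h import *
s=r.observe();print(s['wrist_force'],s['ft_torque'])
im,d=r.get_image("side"); cv2.imwrite("pics/a4.png",cv2.resize(im[200:380,220:440,::-1],None,fx=3.3,fy=3.3))
E
```

```text
time_s: 5.65
tool_pos: [0.6247, -0.1891, 0.0861]
tool_rot: [[0.953, 0.303, 0.001], [0.303, -0.953, -0.0], [0.001, 0.001, -1.0]]
wrist_force: [-0.8, -0.1, 6.2]
gripper_width: 0.154
time_s: 6.07
tool_pos: [0.6247, -0.1892, 0.0862]
tool_rot: [[0.993, 0.121, 0.001], [0.121, -0.993, -0.0], [0.001, 0.001, -1.0]]
wrist_force: [-1.2, -0.1, 6.2]
gripper_width: 0.153
[-1.17641542 -0.10128533  6.17804508] [0.07660886 0.17654917 0.03305791]
```

View pics/a4.png

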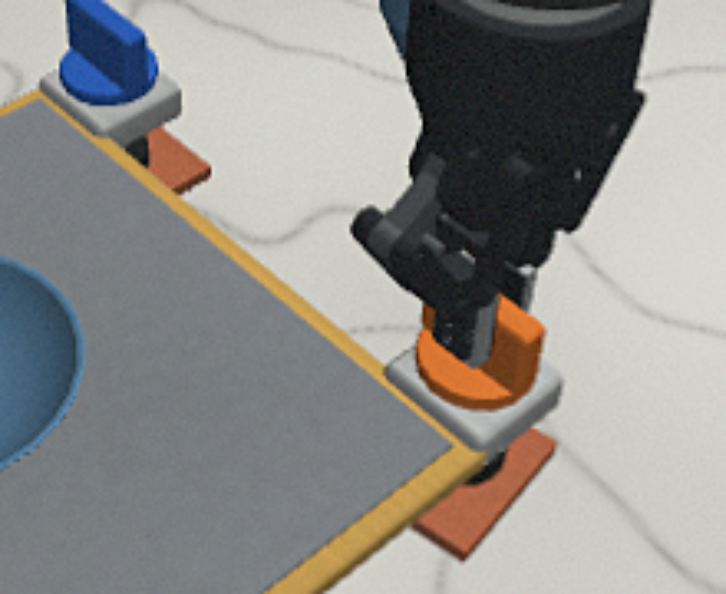

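The bar is parallel to the stand's edge, near (480,340), like the blue one. I'll release it and lift away.

```bash
python3 -m pendant '{"claw":[0.05,0.05,0.05,0.05,0.05],"dp":[[0,0,0],[0,0,0],[0,0,0],[0,0,0],[0,0,0]],"dr":[[0,0,0],[0,0,0],[0,0,0],[0,0,0],[0,0,0]]}'
python3 -m pendant '{"claw":[0.05,0.05,0.05,0.05,0.05],"dp":[[0,0,-0.01],[0,0,-0.03],[0,0,-0.06],[0,0,-0.09],[0,0,-0.12]],"dr":[[0,0,0],[0,0,0],[0,0,0],[0,0,0],[0,0,0]]}'
python3 -m pendant '{"claw":[0.05,0.05,0.05,0.05,0.05],"dp":[[0,0.03,0],[0,0.06,0],[0,0.09,0],[0,0.12,0],[0,0.12,0]],"dr":[[0,0,0],[0,0,0],[0,0,0],[0,0,0],[0,0,0]]}'
python3 - <<'E'
from h import *
s=r.observe();print(s['wrist_force'])
for n in("side","top"):
    im,d=r.get_image(n)
    if n=="side": cv2.imwrite("pics/a5.png",cv2.resize(im[190:380,220:440,::-1],None,fx=3,fy=3))
    for t in("orange_grip","blue_screw"):
        for o in r.outline_of(n,t)[:2]:
            v,u=np.nonzero(o["region"]&(d>0)); w=world(n,np.c_[u,v],d[v,u]); k=w[(w[:,2]>.095)&(w[:,2]<.107)]
            if len(k)>10: print(n,t,o["conf"],cv2.minAreaRect(np.float32(k[:,:2])*1000))
E
```

```text
time_s: 6.53
tool_pos: [0.6242, -0.189, 0.0852]
tool_rot: [[0.993, 0.122, -0.0], [0.122, -0.993, 0.0], [-0.0, -0.0, -1.0]]
wrist_force: [-1.3, -0.3, 1.1]
gripper_width: 0.588
time_s: 6.95
tool_pos: [0.6239, -0.189, 0.2075]
tool_rot: [[0.993, 0.122, 0.0], [0.122, -0.993, -0.0], [0.0, 0.0, -1.0]]
wrist_force: [0.4, -0.1, 0.6]
gripper_width: 0.584
time_s: 7.37
tool_pos: [0.6382, -0.313, 0.2051]
tool_rot: [[0.993, 0.118, -0.001], [0.118, -0.993, -0.001], [-0.001, 0.001, -1.0]]
wrist_force: [-0.2, 0.5, -0.4]
gripper_width: 0.586
[-0.24343378  0.52825431 -0.41666894]
side orange_grip 0.8 ((624.468505859375, -191.02130126953125), (14.648048400878906, 50.405921936035156), 7.396896839141846)
side blue_screw 0.86 ((598.74072265625, 41.68330383300781), (13.630708694458008, 46.459224700927734), 4.954837322235107)
top orange_grip 0.95 ((624.7223510742188, -185.9102325439453), (14.833659172058105, 47.00242614746094), 7.70133638381958)
top orange_grip 0.37 ((598.9049682617188, 45.967308044433594), (14.155288696289062, 49.37028503417969), 5.598808288574219)
top blue_screw 0.72 ((598.891845703125, 46.10060501098633), (14.155288696289062, 46.1569709777832), 5.598808288574219)
```

View pics/a5.png

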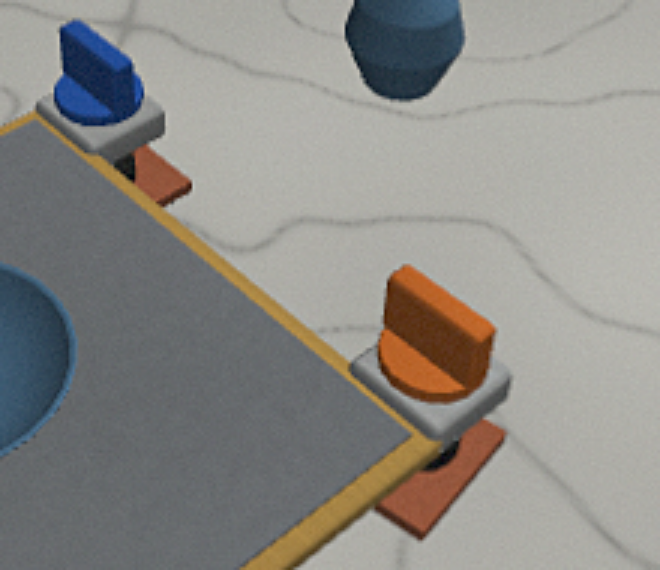

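The orange bar (440,335) is now within about 1.3° of the stand's edge, so the screw is at about 0.13 rad. The blue bar hasn't moved, and the gripper is clear.

```bash
python3 -c "
from rig import r
print(r.observe()['dq'],r.close_job())"
```

```text
the job is handed in; nothing more can be done
[ 0.0024646  -0.07416038 -0.07624433 -0.20469635 -0.12739297 -0.13260297] None
```

I gripped the orange knob's bar at about 30 N and turned it about 57° (1 rad) clockwise in a single grasp. I then let go, lifted clear and handed the job in at about 7.6 s of the 32 s allowed.

- **Orange knob:** its bar ended at 97.4–97.7° in both cameras, against 96.3° for the stand's long edge. That puts the screw at about 0.13 rad, a light touch and well below hard down.
- **Pad contact:** I worked this out from the knob angle; the pad itself was not measured. The last picture shows the tile still under the foot.
- **Blue knob:** its bar stayed within about 0.6° of where it started.
- **Forces:** the wrist force readings stayed at or below about 7 N, and they were near zero once the gripper was clear.
- **Disagreement:** the two cameras differed by 3.5–5 mm on the orange knob's y position, so I used their mean. The grip closed on the bar without trouble.

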